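# Lock a board test fixture with its T-toggle

## Robot

A 6-joint arm with a two-finger parallel gripper is mounted at the origin on a cart in front of the work surface, level with it; the furniture and walls round the work are solid. World frame = base frame: x ahead of the robot, y to its left, z up, the work surface at z = 0. Lengths are in m, angles in rad, forces in N, time in s.
With the tool pointing down it reaches from about 0.425 to 0.95 m from the base axis. Payload 3.5 kg.
Tool frame: the origin (TCP) lies at the very end of the fingers, on their centre line; the grasp point (between the pads) lies 19 mm behind it (bot.hold_point_z is the z of the grasp point in the tool frame, in m); z points along the fingers, y is the line along which they close (so a half turn about z gives the same grasp; the last joint's range is limited). The gripper opens to 85 mm and grips with 20 to 120 N. Pads are 22 mm wide; open, the fingers measure 114 mm over their backs; the gripper's body (76 mm by 85 mm) begins 54 mm behind the grasp point. The pads swing forward as they close: fully open they stand 13 mm farther back than shut.
Start: joints at [-1.26, 0.286, 1.577, -0, 1.279, -0.15], TCP at [0.3, -0.605, 0.231] pointing down, gripper open.
Joint ranges: [-2.77, 2.77], [-0.9, 2.22], [0.21, 2.48], [-1.53, 4.67], [0.24, 2.81], [-2.84, 2.84]. Speed limits (rad/s): [2.79, 2.79, 3.14, 3.14, 3.14, 3.14].

## Interface

Orientations are given as [roll, pitch, yaw] about the fixed x, y, z axes, in that order (R = Rz(yaw) Ry(pitch) Rx(roll)).
In Python, from cell import bot gives the robot as it stands.
- The arm moves only by the tool carry_out, never from a script. Its argument "commands" is a list of rows, each an object of numbers: "dx", "dy", "dz": the shift along the world's x, y, z in cm; "twist": the turn about the world's z in degrees; "claw": the finger opening in cm, from 0 to 8.54. A call has 1 to 10 rows; each row shifts and turns the commanded pose from where the row before left it; what a row does not reach is not made up. A row lasts 1/10 s, in which the tool goes at most 50 mm and 8.59 degrees, less where a joint would pass 70% of its speed; a pose out of reach is approached as far as the arm can. A call is refused whole if a number of a shift passes 5 or a number of a turn 8.59, either way. A call with a gripper value outside its range is refused whole. The fingers move at their own pace and stop on an object; the grip force is fixed at half the most. Time passes only in rows, so rows that do not move let the fingers close. It gives the time, the measured TCP pose, the force, the opening and the grip force at its end, in the units of the state.
- bot.state(): the state, without advancing time (a new reading comes with each control period).
- bot.get_image(name): name is "scene" or "top"; returns the picture (480x640x3 uint8, red, green, blue); there is no depth.
- bot.camera_info(name): a dict with "mtx" (3x3 intrinsics, pixels), "k1" (the pictures are not rectified: a ray, as slopes to the right and down, at radius r is drawn at 1 + k1 r^2 times it, then the intrinsics apply), "rvec" (rotation vector, rad) and "tvec" (3), from world to camera coordinates, as OpenCV has them. Camera axes: x right, y down, z forward; pixel columns grow to the right and rows downward; lengths in m; the calibration is good to about 2 mm. A picture is of the moment at which its call begins. camera_info takes no time and is no camera call.
- bot.sign_off(): hands the job in; it is judged then, once.
The state is a dict: "time_s": time; "q": joint angles; "joint_vel": joint speeds; "tau": joint torques, N m; "eef_pos": TCP position; "ee_rot": TCP orientation; "ft_force": force on the tool from outside, world axes, zero at the start; "torque": the same for the moment, N m; "width": opening from 0.0 (shut) to 1.0 (fully open); "gripper_force": force on a finger pad.
Only numpy, scipy, OpenCV 4.12 (cv2) and the standard library are available. Lean on these libraries where they do the work, as an engineer would, in place of code of your own. Each camera call takes 0.05 s, during which the arm holds its last target. There are 200 camera calls.

## Task

Lift the T-toggle out of its round stand, pass its cross-bar through the narrow slot you find inside the window of the board test fixture, press it down against the springs, turn it a quarter turn either way so that the bar catches in the groove below, and let go, so that it holds the pressure plate down on the board. The contact pins are delicate and the slot is not exactly in the middle of the window, so feel for it and never press on the fixture with more than 40 newtons. Leave the four loose things lying about (nozzle, small driver, USB tester, solder spool) where they are.

Things in the scene. Friction and masses are not known exactly. Their poses are not given: they have to be found in the camera images.
- toggle: Loose T-toggle, 71.5 mm tall, 0.07 to 0.14 kg: steel cross-bar at the foot, round stem 7 mm thick, flat round collar, black wing handle on top. Origin at the centre of the bar's underside, z up. Bar and wing both run along the toggle's y. At the start it hangs upright in the stand, its collar on the rim.
- bar (a point): Centre of the toggle's cross-bar, 4 mm above the toggle's origin; the bar measures 8 (x) x 30 (y) x 8 mm high.
- collar (a point): Centre of the underside of the toggle's steel collar, 26.5 mm above the toggle's origin; the collar is 52 mm across and 5 mm thick.
- wing (a point): Grip point in the toggle's wing handle, on its axis, 56 mm above the toggle's origin. The wing is 14 (toggle's x) x 44 (y) mm and stands from the collar's top (31.5 mm) to 71.5 mm above the origin; grip across the 14 mm.
- stand: Fixed dark steel tube, 64 mm across at the rim (84 mm at the foot), 45 mm high, with a 40 mm wide well in which the toggle hangs. Origin at the centre of its underside.
- fixture: Fixed aluminium board test fixture, 130 (x) x 160 (y) x 48 mm. Origin on the worktop under the centre of the window, z up. On top a sprung grey pressure plate, 76 x 144 mm, 6 mm thick, with three fingers reaching to the fixture's -x over a small board; under it a steel lock plate with the slot; below that a hollow down to z = 6 mm.
- window (a point): Centre of the rectangular window in the pressure plate, 26 (fixture's x) x 42 (y) mm, level with the plate's top when it is up, 48 mm above the fixture's origin.
- lock_level (a point): Point 30 mm above the fixture's origin, below the window's centre, level with the top of the 8 mm thick lock plate. The slot, 11 (fixture's x) x 38 (y) mm, runs along y and is centred on this point in y, but along x its centre lies up to 6 mm to either side of it (set by hand, not reported): see it through the window or feel for it.
- groove_level (a point): Point 24.5 mm above the fixture's origin, at the ceiling of the locking groove in the lock plate's underside (underside at 22 mm). The groove is 14 mm wide (y), 2.5 mm deep and runs along the fixture's x through the slot's middle. The bar can turn once the plate is pressed 7.5 mm (toggle's origin 14 mm above the fixture's or lower); in the groove that origin is at 16.5 mm.
- pressure_plate (a joint): How far the pressure plate is pressed down, in m: 0 up, 0.010 fully down on its stop, about 0.005 when locked. Its springs push up with about 3 N at 0 and 12 N at 0.010, plus about 1.5 N of damping per 10 mm/s of speed; it does not tilt.
- nozzle: Loose bystander: grey hot-air nozzle, 30 mm across, 34 mm high; origin at its underside.
- hex_driver: Loose bystander: small blue-handled driver, 100 mm long, lying; origin under its middle.
- usb_tester: Loose bystander: black USB stick tester 24 x 63 x 12 mm, lying; origin under its middle.
- solder_spool: Loose bystander: spool of wire with a blue rim, 65 mm across, 40 mm high; origin at its underside.

How it is judged:
By the outcome, as a careful person would: the job done as asked, in the order asked, and still so for the second after the job is handed in, with the robot touching nothing.
It also fails if it takes over 72 s, if anything falls off the work surface, if the arm or the gripper's body presses on something with over 40 N, if the wrist force passes 120 N, or if a joint passes its speed limit or range.

## Working session

There is one attempt and no reset: what is moved stays moved. The work goes in short steps, Python scripts to look and compute and a tool call to move; the robot and the scene stay as the last step left them, time stands still between calls to the robot, and variables do not carry over. Pictures are saved under pics/ and viewed, at most 10 in all, crops included, and the job is handed in when it is done.

Besides the shell and the picture viewer there is one more tool, called after "Emit:" by a JSON object that holds its "method" and its "body", one argument or row to a line. carry_out: Moves the arm, as the interface text tells. Its arguments: {"type":"object","properties":{"commands":{"type":"array","items":{"type":"object","properties":{"dx":{"type":"number"},"dy":{"type":"number"},"dz":{"type":"number"},"twist":{"type":"number"},"claw":{"type":"number"}}}}},"required":["commands"]}

```bash
mkdir -p pics
python3 - <<'E'
from cell import bot
import cv2
for n in("scene","top"):
    cv2.imwrite(f"pics/{n}0.png",bot.get_image(n)[:,:,::-1]); print(bot.camera_info(n))
print(bot.state(),bot.hold_point_z)
E
```

```text
{'mtx': array([[555.03240908,   0.        , 320.20475692],
       [  0.        , 555.03240908, 238.09112182],
       [  0.        ,   0.        ,   1.        ]]), 'k1': -0.12315188813592474, 'rvec': array([ 1.05490444, -2.40066915,  1.0261605 ]), 'tvec': array([0.40920306, 0.32036616, 0.94907528])}
{'mtx': array([[439.67624939,   0.        , 317.36478028],
       [  0.        , 439.67624939, 242.99573838],
       [  0.        ,   0.        ,   1.        ]]), 'k1': -0.08654762536294723, 'rvec': array([ 2.18511536, -2.12134392,  0.14178982]), 'tvec': array([-0.00200025,  0.56442065,  1.1782272 ])}
{'time_s': 0.1, 'q': array([-1.25998836e+00,  2.87074718e-01,  1.57801826e+00,  2.50333580e-05,
        1.27860772e+00, -1.50027355e-01]), 'joint_vel': array([ 0.00233676, -0.00251376, -0.00307134, -0.00202789,  0.00030576,
       -0.00125703]), 'tau': array([ 5.33650073e-04, -4.07297802e+01, -2.93696523e+01, -1.54695990e-04,
        3.45179738e-03, -1.09683569e-06]), 'eef_pos': array([ 0.30000339, -0.60401041,  0.23009376]), 'ee_rot': array([-3.13951187e+00, -3.38767635e-04,  4.60827730e-01]), 'ft_force': array([ 0.37200793, -0.07340811,  0.12419848]), 'torque': array([ 0.01845404,  0.02683836, -0.0184712 ]), 'gripper_force': 0.0, 'width': 1.0017913638835525} -0.0187
```

View pics/scene0.png

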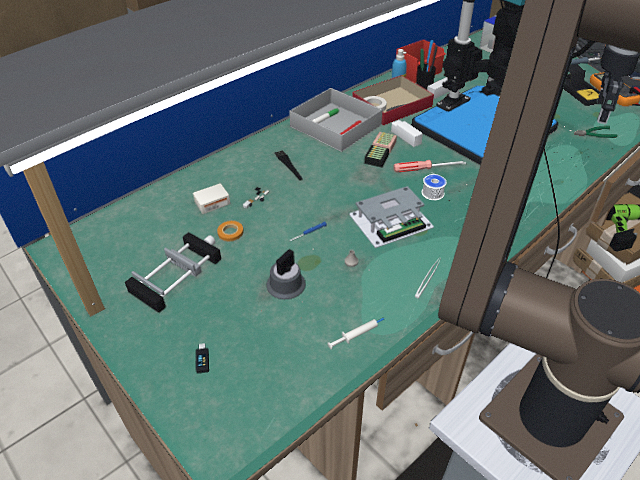

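View pics/top0.png

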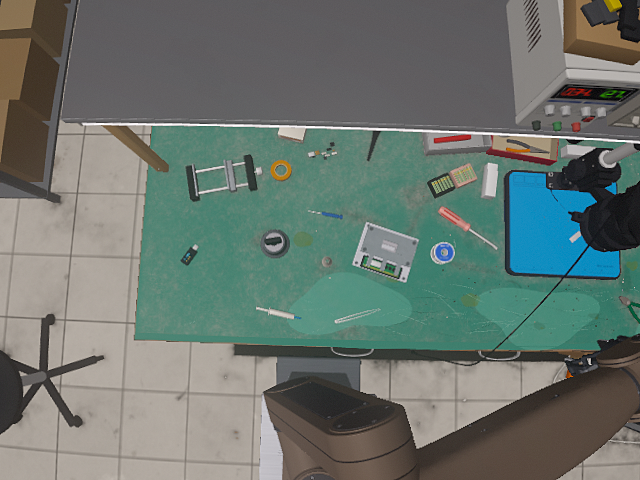

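The scene view shows the stand with the toggle at about (286,272) and the fixture at about (393,215). In the top view they are at (274,243) and (386,252). I'll enlarge both areas.

Run:
```python
import cv2,numpy as np
t=cv2.imread("pics/top0.png");s=cv2.imread("pics/scene0.png")
r=lambda i,x,y,w,h,f:cv2.resize(i[y:y+h,x:x+w],None,fx=f,fy=f,interpolation=cv2.INTER_CUBIC)
a=np.hstack([r(t,345,215,80,60,5),r(t,249,213,80,60,5)])
b=np.hstack([r(s,345,178,100,75,4),r(s,250,240,100,75,4)])
cv2.imwrite("pics/c1.png",np.vstack([a,b]))
```

```text
(no output)
```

View pics/c1.png

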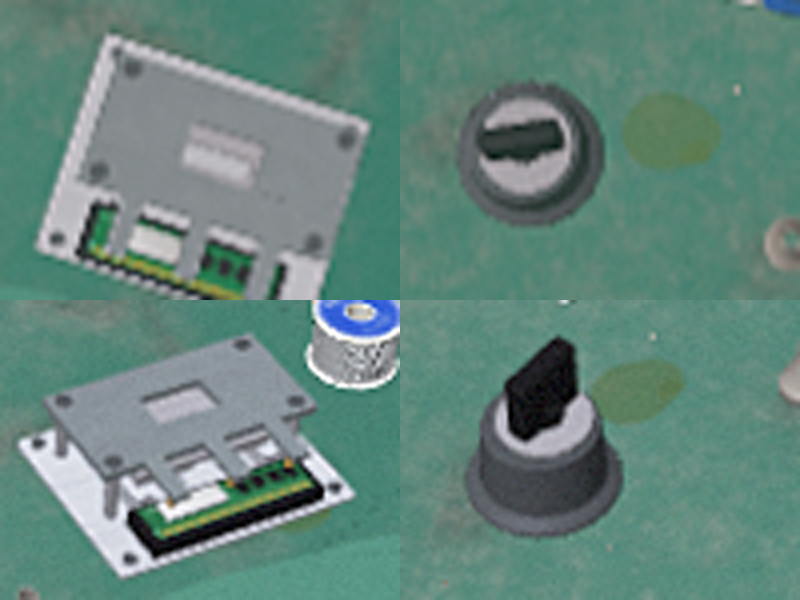

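The top crop shows the window centred at about (389,246), the wing centre at (273,241) and the base corners. The scene crop shows the window at (390,204) and the wing top at (285,257). I'll triangulate these and check the heights.

```bash
cat > h.py <<'E'
from cell import bot
import numpy as np, cv2
def cam(n):
    c=bot.camera_info(n); return c["mtx"],np.array([c["k1"],0,0,0,0.]),c["rvec"],c["tvec"]
def proj(n,P):
    K,d,r,t=cam(n); return cv2.projectPoints(np.float64(P).reshape(-1,3),r,t,K,d)[0].reshape(-1,2)
def ray(n,uv):
    K,d,r,t=cam(n); R=cv2.Rodrigues(r)[0]
    p=cv2.undistortPoints(np.float64(uv).reshape(-1,1,2),K,d).reshape(-1,2)
    v=np.c_[p,np.ones(len(p))]@R; return -R.T@t,v/np.linalg.norm(v,axis=1)[:,None]
def atz(n,uv,z):
    o,v=ray(n,uv); return o+v*((z-o[2])/v[:,2])[:,None]
def tri(a,b):
    o1,v1=ray("top",a);o2,v2=ray("scene",b);out=[]
    for i in range(len(v1)):
        A=sum(np.eye(3)-np.outer(v,v) for v in(v1[i],v2[i]))
        B=sum((np.eye(3)-np.outer(v,v))@o for o,v in((o1,v1[i]),(o2,v2[i])))
        out.append(np.linalg.solve(A,B))
    return np.array(out)
E
python3 - <<'E'
from h import *
np.set_printoptions(precision=4,suppress=True)
T=lambda p:(np.array(p,float)+.5)/5-.5+[345,215]
S=lambda p:(np.array(p,float)+.5)/4-.5+[345,178]
print("win tri",tri(T([[222,156]]),S([[180,104]])))
wt=T([[190,122],[264,149],[181,165],[253,190]])
print("win top",atz("top",wt,.048),"\n win scene",atz("scene",S([[143,105],[200,85],[218,103],[160,125]]),.048))
T2=lambda p:(np.array(p,float)+.5)/5-.5+[249,213]
S2=lambda p:(np.array(p,float)+.5)/4-.5+[250,240]
print("wing tri",tri(T2([[121,139]]),S2([[141,67]])),atz("top",T2([[78,143],[164,131]]),.09),atz("top",T2([[131,154]]),.0))
print("wing ends scene",atz("scene",S2([[112,91],[168,43]]),.09))
print("base top",atz("top",T([[108,35],[368,125],[37,245]]),.008))
E
```

```text
win tri [[ 0.5618 -0.1821  0.045 ]]
win top [[ 0.5792 -0.1642  0.048 ]
 [ 0.5654 -0.2052  0.048 ]
 [ 0.5552 -0.1595  0.048 ]
 [ 0.5426 -0.1993  0.048 ]] 
 win scene [[ 0.5742 -0.1622  0.048 ]
 [ 0.5638 -0.2008  0.048 ]
 [ 0.5454 -0.1962  0.048 ]
 [ 0.5551 -0.1563  0.048 ]]
wing tri [[0.5627 0.1345 0.0848]] [[0.5579 0.1554 0.09  ]
 [0.5656 0.1101 0.09  ]] [[0.5644 0.136  0.    ]]
wing ends scene [[0.557  0.1602 0.09  ]
 [0.564  0.1175 0.09  ]]
base top [[ 0.6338 -0.1227  0.008 ]
 [ 0.5864 -0.272   0.008 ]
 [ 0.5125 -0.0845  0.008 ]]
```

The heights agree with the given sizes to within the 2 mm calibration: the window comes out at z≈0.045 against 0.048, and the wing top at 0.085 against 0.090. The toggle is near (0.562, 0.134) with yaw about 9.6°, and the fixture is near (0.561, -0.181) with yaw about -17.5°. I'll rectify the window at plate level and at lock level to look for the slot.

Run:
```python
from h import *
c=np.array([.5605,-.181]);a=np.radians(-17.5);R=np.array([[np.cos(a),-np.sin(a)],[np.sin(a),np.cos(a)]])
X,Y=np.meshgrid(np.linspace(-30,30,300),np.linspace(-38,38,380))  # cols x, rows y ; 5px/mm
g=np.c_[X.ravel(),Y.ravel()]/1e3@R.T+c
rows=[]
for n in("top","scene"):
    im=np.mean([bot.get_image(n)[:,:,::-1].astype(np.float32) for _ in range(6)],0).astype(np.float32)
    np.save(f"pics/{n}avg.npy",im)
    for z in(.048,):
        uv=proj(n,np.c_[g,np.full(len(g),z)]).astype(np.float32).reshape(380,300,2)
        w=cv2.remap(im,uv[...,0],uv[...,1],cv2.INTER_CUBIC)
        w=np.clip((w-90)*1.6,0,255)
        for k in range(-30,31,10): cv2.line(w,(int((k+30)*5),0),(int((k+30)*5),8 if k else 20),(0,0,255),1)
        for k in range(-30,31,10): cv2.line(w,(0,int((k+38)*5)),(8 if k else 20,int((k+38)*5)),(0,0,255),1)
        rows.append(w)
cv2.imwrite("pics/rect.png",np.hstack(rows))
```

```text
[ WARN:0@4.447] global loadsave.cpp:1063 imwrite_ Unsupported depth image for selected encoder is fallbacked to CV_8U.
```

View pics/rect.png

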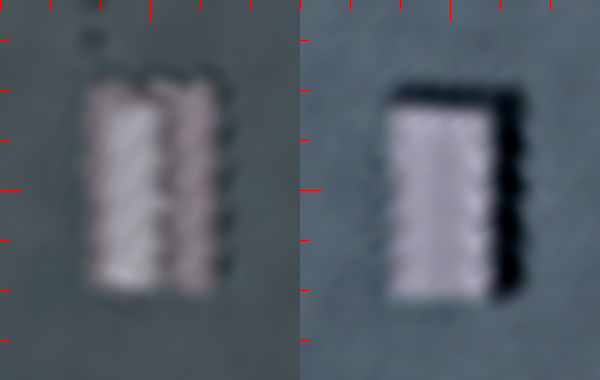

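In the top view (left), the window spans cols 92–218 and rows 82–292, so its centre is about +1.1 mm in x from my guess. Inside it is a bright 11 x 38 mm band at cols 103–160, rows 100–290, which is the slot. I'll correct it for parallax to lock level.

Run:
```python
from h import *
c=np.array([.5605,-.181]);a=np.radians(-17.5);R=np.array([[np.cos(a),-np.sin(a)],[np.sin(a),np.cos(a)]])
# pixel in rect (z=.048) -> world -> image -> plane .03 -> fixture xy mm
L=lambda n,p,z:(atz(n,proj(n,np.r_[R@(np.array(p)/1e3)+c,.048]),z)[0,:2]-c)@R*1e3
for z in(.03,.022,.006): print(z,[L("top",p,z).round(1) for p in((-9.4,-18),(2,20),)],[L("scene",p,z).round(1) for p in((-6,0),(6,0))])
im=np.load("pics/topavg.npy").mean(2); im2=np.load("pics/sceneavg.npy").mean(2)
for n,I in(("top",im),("scene",im2)):
  for z in(.048,.03):
    xs=np.arange(-22,18,1.);ys=np.linspace(-10,10,21)
    pr=[]
    for x in xs:
        g=np.c_[np.full(21,x),ys]/1e3@R.T+c
        uv=proj(n,np.c_[g,np.full(21,z)]).astype(np.float32)
        pr.append(cv2.remap(I,uv[:,:1].copy(),uv[:,1:].copy(),cv2.INTER_LINEAR).mean())
    print(n,z,list(zip(xs.astype(int).tolist(),np.round(pr).astype(int).tolist())))
w=R@[1.2e-3,0]+c; print("window",w)
```

```text
0.03 [array([ -6.4, -20.3]), array([ 5.1, 18.2])] [array([ 11.9, -12.1]), array([ 24.2, -12.1])]
0.022 [array([ -5.1, -21.4]), array([ 6.5, 17.4])] [array([ 19.9, -17.5]), array([ 32.3, -17.5])]
0.006 [array([ -2.5, -23.5]), array([ 9.3, 15.9])] [array([ 35.8, -28.3]), array([ 48.4, -28.3])]
top 0.048 [(-22, 139), (-21, 138), (-20, 138), (-19, 138), (-18, 138), (-17, 137), (-16, 137), (-15, 138), (-14, 141), (-13, 145), (-12, 151), (-11, 157), (-10, 165), (-9, 172), (-8, 179), (-7, 184), (-6, 188), (-5, 190), (-4, 190), (-3, 189), (-2, 188), (-1, 185), (0, 180), (1, 173), (2, 165), (3, 159), (4, 158), (5, 159), (6, 163), (7, 166), (8, 168), (9, 168), (10, 166), (11, 160), (12, 153), (13, 145), (14, 138), (15, 134), (16, 134), (17, 136)]
top 0.03 [(-22, 140), (-21, 139), (-20, 139), (-19, 139), (-18, 138), (-17, 138), (-16, 138), (-15, 138), (-14, 137), (-13, 137), (-12, 138), (-11, 141), (-10, 145), (-9, 151), (-8, 157), (-7, 165), (-6, 172), (-5, 179), (-4, 184), (-3, 187), (-2, 189), (-1, 190), (0, 190), (1, 189), (2, 186), (3, 181), (4, 174), (5, 167), (6, 161), (7, 158), (8, 158)
[... 342 characters left out ...]
6), (-2, 184), (-1, 184), (0, 185), (1, 186), (2, 187), (3, 189), (4, 190), (5, 188), (6, 180), (7, 167), (8, 149), (9, 131), (10, 114), (11, 102), (12, 98), (13, 103), (14, 114), (15, 127), (16, 138), (17, 145)]
scene 0.03 [(-22, 114), (-21, 115), (-20, 123), (-19, 131), (-18, 139), (-17, 145), (-16, 149), (-15, 151), (-14, 151), (-13, 151), (-12, 151), (-11, 151), (-10, 151), (-9, 151), (-8, 150), (-7, 150), (-6, 149), (-5, 149), (-4, 148), (-3, 148), (-2, 148), (-1, 147), (0, 147), (1, 146), (2, 145), (3, 146), (4, 148), (5, 153), (6, 160), (7, 167), (8, 174), (9, 179), (10, 183), (11, 185), (12, 186), (13, 185), (14, 184), (15, 183), (16, 182), (17, 182)]
window [ 0.56164446 -0.18136085]
```

The bright band matches a slot at z=0.030 in both size and y-centre. Its centre is about -1.7 mm in fixture x from the window's centre. Now I'll move above the toggle.

Emit:
{"method": "carry_out", "body": {
  "commands": [
    {"dx": 1.54, "dy": 4.35, "twist": 7.32},
    {"dx": 1.54, "dy": 4.35, "twist": 7.32},
    {"dx": 1.54, "dy": 4.35, "twist": 7.32},
    {"dx": 1.54, "dy": 4.35, "twist": 7.32},
    {"dx": 1.54, "dy": 4.35, "twist": 7.32},
    {"dx": 1.54, "dy": 4.35, "twist": 7.32},
    {"dx": 1.54, "dy": 4.35, "twist": 7.32},
    {"dx": 1.54, "dy": 4.35, "twist": 7.32},
    {"dx": 1.54, "dy": 4.35, "twist": 7.32},
    {"dx": 1.54, "dy": 4.35, "twist": 7.32}
  ]
}}

```text
invalid input at $.commands[0]: expected keys dx, dy, dz, twist, claw
```

Emit:
{"method": "carry_out", "body": {
  "commands": [
    {"dx": 1.54, "dy": 4.35},
    {"dx": 1.54, "dy": 4.35},
    {"dx": 1.54, "dy": 4.35},
    {"dx": 1.54, "dy": 4.35},
    {"dx": 1.54, "dy": 4.35, "dz": -1},
    {"dx": 1.54, "dy": 4.35, "dz": -2},
    {"dx": 1.54, "dy": 4.35, "dz": -2, "claw": 5},
    {},
    {}
  ]
}}

```text
invalid input at $.commands[0]: expected keys dx, dy, dz, twist, claw
```

Emit:
{"method": "carry_out", "body": {
  "commands": [
    {"dx": 1.54, "dy": 4.35, "dz": 0, "twist": 7.32, "claw": 8.5},
    {"dx": 1.54, "dy": 4.35, "dz": 0, "twist": 7.32, "claw": 8.5},
    {"dx": 1.54, "dy": 4.35, "dz": 0, "twist": 7.32, "claw": 8.5},
    {"dx": 1.54, "dy": 4.35, "dz": 0, "twist": 7.32, "claw": 8.5},
    {"dx": 1.54, "dy": 4.35, "dz": 0, "twist": 7.32, "claw": 8.5},
    {"dx": 1.54, "dy": 4.35, "dz": 0, "twist": 7.32, "claw": 8.5},
    {"dx": 1.54, "dy": 4.35, "dz": 0, "twist": 7.32, "claw": 8.5},
    {"dx": 1.54, "dy": 4.35, "dz": 0, "twist": 7.32, "claw": 8.5},
    {"dx": 1.54, "dy": 4.35, "dz": 0, "twist": 7.32, "claw": 8.5},
    {"dx": 1.54, "dy": 4.35, "dz": 0, "twist": 7.32, "claw": 8.5}
  ]
}}

```text
time_s: 1.7
eef_pos: [0.4545, -0.1678, 0.2318]
ee_rot: [3.141, 0.001, 1.743]
ft_force: [1.0, 0.1, 0.0]
width: 0.996
gripper_force: 0.0
```

Emit:
{"method": "carry_out", "body": {
  "commands": [
    {"dx": 1.54, "dy": 4.35, "dz": 0, "twist": 0, "claw": 6},
    {"dx": 1.54, "dy": 4.35, "dz": 0, "twist": 0, "claw": 6},
    {"dx": 1.54, "dy": 4.35, "dz": 0, "twist": 0, "claw": 6},
    {"dx": 1.54, "dy": 4.35, "dz": 0, "twist": 0, "claw": 6},
    {"dx": 1.54, "dy": 4.35, "dz": 0, "twist": 0, "claw": 6},
    {"dx": 1.54, "dy": 4.35, "dz": -1, "twist": 0, "claw": 6},
    {"dx": 1.54, "dy": 4.35, "dz": -2, "twist": 0, "claw": 6},
    {"dx": 0, "dy": 0, "dz": -3, "twist": 0, "claw": 6},
    {"dx": 0, "dy": 0, "dz": 0, "twist": 0, "claw": 6},
    {"dx": 0, "dy": 0, "dz": 0, "twist": 0, "claw": 6}
  ]
}}

```text
time_s: 2.7
eef_pos: [0.5614, 0.1345, 0.1712]
ee_rot: [-3.14, -0.0, 1.738]
ft_force: [-0.2, 0.1, 0.2]
width: 0.699
gripper_force: 0.0
```

Run:
```python
from h import *
s=bot.state();print(s["eef_pos"],s["ee_rot"],s["ft_force"],s["width"],s["time_s"])
t=bot.get_image("top");c=bot.get_image("scene")
p=s["eef_pos"];print(proj("top",p),proj("scene",p))
r=lambda i,x,y,w,h,f:cv2.resize(i[y:y+h,x:x+w],None,fx=f,fy=f,interpolation=cv2.INTER_CUBIC)
a=np.hstack([r(t,220,180,100,120,4),r(c,240,190,100,120,4)])
cv2.imwrite("pics/g1.png",a[:,:,::-1])
```

```text
[0.56143099 0.13447882 0.17117494] [-3.13991099e+00 -1.51555902e-05  1.73835754e+00] [-0.22008419  0.06847684  0.24716127] 0.6993973993901519 2.7
[[268.86284194 235.56276953]] [[283.9769455  225.36517528]]
```

View pics/g1.png

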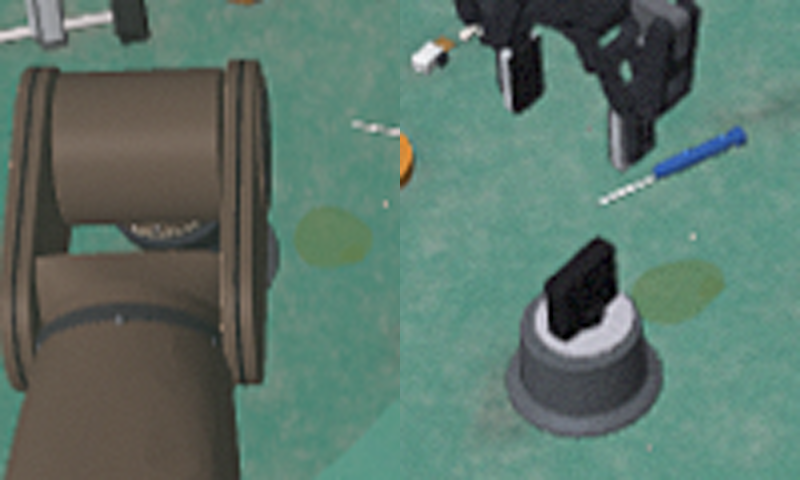

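The top view is hidden by the arm. The scene view shows the fingertips straddling the wing's line, at crop (518,110) and (624,168). I'll use the known TCP to estimate the scene camera's bias and refine the toggle position.

Run:
```python
from h import *
S=lambda p:(np.array(p,float)+.5)/4-.5
for z in(.173,.175,.177,.179): print(z,atz("scene",S([[171,139]])+[240,190],z)-bot.state()["eef_pos"])
# wing top quad & collar in this crop
print("wingtop ends",atz("scene",S([[150,287],[208,243]])+[240,190],.09).mean(0))
print("wing bottom front edge",atz("scene",S([[148,328],[165,340],[208,303]])+[240,190],.05))
im=np.load("pics/topavg.npy").mean(2)
sub=im[225:262,252:298]; k=cv2.resize(sub,None,fx=8,fy=8,interpolation=cv2.INTER_CUBIC)
# dark wing centroid top, bright collar centroid
m=(k<60).astype(np.uint8); n,l,st,ce=cv2.connectedComponentsWithStats(m); i=1+st[1:,4].argmax()
ct=(ce[i]+.5)/8-.5+[252,225]; print("dark",st[i],ct,atz("top",ct,.09),atz("top",ct,.085))
m=(k>130).astype(np.uint8); cc=max(cv2.findContours(m,0,1)[0],key=len) if 0 else None
pts=np.argwhere(k>130)
```

```text
0.173 [[ 0.00129017  0.00223674 -0.0003425 ]]
0.175 [[-0.00049137  0.00356838  0.0016575 ]]
0.177 [[-0.00227291  0.00490001  0.0036575 ]]
0.179 [[-0.00405445  0.00623164  0.0056575 ]]
wingtop ends [0.56192007 0.13832378 0.09      ]
wing bottom front edge [[0.56938798 0.15583648 0.05      ]
 [0.55691046 0.1547313  0.05      ]
 [0.56195993 0.12147877 0.05      ]]
dark [ 101   98  135   62 4825] [273.09218912 240.8267228 ] [[0.55954854 0.13189901 0.09      ]] [[0.56021935 0.13241742 0.085     ]]
```

Emit:
{"method": "carry_out", "body": {
  "commands": [
    {"dx": 0, "dy": -0.05, "dz": -3, "twist": 0, "claw": 5},
    {"dx": 0, "dy": 0, "dz": -3, "twist": 0, "claw": 5},
    {"dx": 0, "dy": 0, "dz": -3, "twist": 0, "claw": 5},
    {"dx": 0, "dy": 0, "dz": -1.5, "twist": 0, "claw": 5},
    {"dx": 0, "dy": 0, "dz": -1.0, "twist": 0, "claw": 5},
    {"dx": 0, "dy": 0, "dz": 0, "twist": 0, "claw": 3},
    {"dx": 0, "dy": 0, "dz": 0, "twist": 0, "claw": 2},
    {"dx": 0, "dy": 0, "dz": 0, "twist": 0, "claw": 0},
    {"dx": 0, "dy": 0, "dz": 0, "twist": 0, "claw": 0},
    {"dx": 0, "dy": 0, "dz": 0, "twist": 0, "claw": 0}
  ]
}}

```text
time_s: 3.8
eef_pos: [0.5633, 0.1342, 0.0583]
ee_rot: [3.138, 0.001, 1.739]
ft_force: [-0.5, -1.6, 5.2]
width: 0.156
gripper_force: 60.0
```

Emit:
{"method": "carry_out", "body": {
  "commands": [
    {"dx": 0, "dy": 0, "dz": 0, "twist": 0, "claw": 0},
    {"dx": 0, "dy": 0, "dz": 0, "twist": 0, "claw": 0},
    {"dx": 0, "dy": 0, "dz": 0, "twist": 0, "claw": 0}
  ]
}}

```text
time_s: 4.1
eef_pos: [0.5633, 0.1342, 0.0583]
ee_rot: [3.138, 0.001, 1.739]
ft_force: [0.0, -0.5, 6.9]
width: 0.158
gripper_force: 60.1
```

Grip holds at 13.4 mm opening, 60 N. Lifting.

Emit:
{"method": "carry_out", "body": {
  "commands": [
    {"dx": 0, "dy": 0, "dz": 1, "twist": 0, "claw": 0},
    {"dx": 0, "dy": 0, "dz": 2, "twist": 0, "claw": 0},
    {"dx": 0, "dy": 0, "dz": 3, "twist": 0, "claw": 0},
    {"dx": 0, "dy": 0, "dz": 4, "twist": 0, "claw": 0},
    {"dx": 0, "dy": 0, "dz": 3, "twist": 0, "claw": 0},
    {"dx": 0, "dy": 0, "dz": 0, "twist": 0, "claw": 0},
    {"dx": 0, "dy": 0, "dz": 0, "twist": 0, "claw": 0}
  ]
}}

```text
time_s: 4.8
eef_pos: [0.5617, 0.1343, 0.1868]
ee_rot: [3.141, -0.0, 1.739]
ft_force: [0.0, -0.4, -1.1]
width: 0.154
gripper_force: 59.2
```

Run:
```python
from h import *
s=bot.state();print(s["eef_pos"],s["ee_rot"],s["ft_force"],s["torque"],s["width"],s["time_s"])
c=np.mean([bot.get_image("scene").astype(float) for _ in range(4)],0).astype(np.uint8)
p=s["eef_pos"];print((proj("scene",p)-[240,160])*6)
a=cv2.resize(c[160:260,240:360],None,fx=6,fy=6,interpolation=cv2.INTER_CUBIC)
cv2.imwrite("pics/l1.png",a[:,:,::-1])
```

```text
[0.56169846 0.1343422  0.18675489] [ 3.14088202e+00 -1.20581439e-04  1.73852541e+00] [ 0.04041166 -0.36588545 -1.11574764] [-0.01601875  0.07462213 -0.02774202] 0.1535627294165451 4.8
[[261.12919467 355.28092824]]
```

View pics/l1.png

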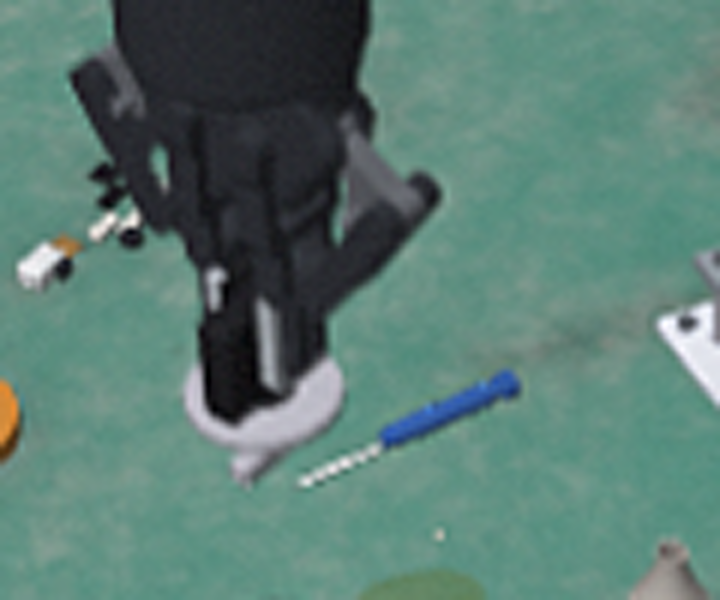

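The toggle hangs upright in the grip: collar ellipse at about (265,397) and bar end at (245,470). TCP minus toggle origin is about 39.8 mm. Now I'll carry it to the window and turn it to the fixture's yaw.

Emit:
{"method": "carry_out", "body": {
  "commands": [
    {"dx": 0, "dy": -2, "dz": 0, "twist": 0, "claw": 0},
    {"dx": 0, "dy": -4, "dz": 0, "twist": -6.8, "claw": 0},
    {"dx": 0, "dy": -4, "dz": 0, "twist": -6.8, "claw": 0},
    {"dx": 0, "dy": -4, "dz": 0, "twist": -6.8, "claw": 0},
    {"dx": 0, "dy": -4, "dz": 0, "twist": -6.7, "claw": 0},
    {"dx": 0, "dy": -4, "dz": 0, "twist": 0, "claw": 0},
    {"dx": 0.07, "dy": -4, "dz": 0, "twist": 0, "claw": 0},
    {"dx": 0, "dy": -3.7, "dz": 0, "twist": 0, "claw": 0},
    {"dx": 0, "dy": -2, "dz": -2, "twist": 0, "claw": 0},
    {"dx": 0, "dy": 0, "dz": -3, "twist": 0, "claw": 0}
  ]
}}

```text
time_s: 6.0
eef_pos: [0.5635, -0.1864, 0.1369]
ee_rot: [3.138, 0.001, 1.262]
ft_force: [0.3, -0.2, -0.8]
width: 0.157
gripper_force: 59.1
```

Emit:
{"method": "carry_out", "body": {
  "commands": [
    {"dx": 0, "dy": 0, "dz": -2, "twist": 0, "claw": 0},
    {"dx": 0, "dy": 0, "dz": -1, "twist": 0, "claw": 0},
    {"dx": 0, "dy": 0, "dz": 0, "twist": 0, "claw": 0},
    {"dx": 0, "dy": 0, "dz": 0, "twist": 0, "claw": 0}
  ]
}}

```text
time_s: 6.4
eef_pos: [0.5629, -0.1828, 0.1067]
ee_rot: [3.141, 0.0, 1.266]
ft_force: [-0.3, 0.1, 0.2]
width: 0.153
gripper_force: 59.1
```

Run:
```python
from h import *
s=bot.state();print(s["eef_pos"],s["ee_rot"],s["ft_force"],s["torque"],s["width"],s["time_s"])
c=np.mean([bot.get_image("scene").astype(float) for _ in range(4)],0).astype(np.uint8)
p=s["eef_pos"];print((proj("scene",p)-[335,150])*6)
a=cv2.resize(c[150:250,335:455],None,fx=6,fy=6,interpolation=cv2.INTER_CUBIC)
cv2.imwrite("pics/f1.png",a[:,:,::-1])
```

```text
[ 0.56290122 -0.18276625  0.10672135] [3.14132946e+00 3.94615369e-05 1.26575579e+00] [-0.34847913  0.13793757  0.20596894] [ 0.03296004 -0.02066525  0.04969674] 0.1529872215922599 6.4
[[340.71206628 195.9122969 ]]
```

View pics/f1.png

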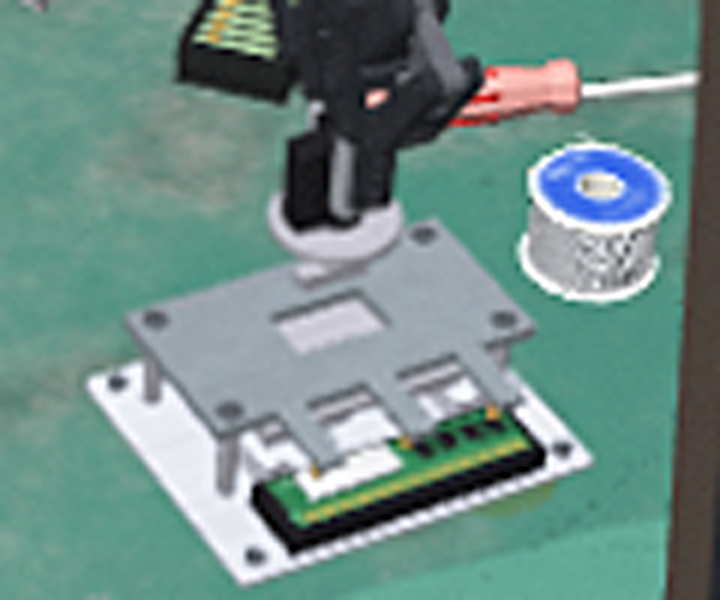

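The toggle is over the window with the bar parallel to it. The collar spans cols 267–405 and its bottom edge is at row ~258. The window corners are at about (275,325), (352,292), (385,330) and (304,356). I'll compute the offset of toggle from window within this one camera.

Run:
```python
from h import *
from scipy.optimize import least_squares
a=np.radians(-17.5);R=np.array([[np.cos(a),-np.sin(a)],[np.sin(a),np.cos(a)]])
px=lambda P:(proj("scene",P)-[335,150]+.5)*6-.5
t=bot.state()["eef_pos"];zo=t[2]-.0398
th=np.linspace(0,2*np.pi,90)
def coll(xy,z): return px(np.c_[xy[0]+.026*np.cos(th),xy[1]+.026*np.sin(th),np.full(90,z)])
def f(xy):
    A=np.r_[coll(xy,zo+.0265),coll(xy,zo+.0315)]
    return [A[:,0].min()-267,A[:,0].max()-405,A[:,1].max()-258]
r=least_squares(f,t[:2],x_scale=1e-3,diff_step=1e-3);print("collar",r.x,r.fun,"minus tcp",r.x-t[:2])
w=np.array([[-13,21],[-13,-21],[13,-21],[13,21]])/1e3  # placeholder order fitted below
obs=np.array([[304,356],[385,330],[352,292],[275,325]],float)
wc=np.array([[-13,21],[-13,-21],[13,-21],[13,21]])/1e3
g=lambda p:(px(np.c_[wc@R.T+p,np.full(4,.048)])-obs).ravel()
r2=least_squares(g,[.5616,-.181],x_scale=1e-3,diff_step=1e-3);print("window",r2.x,g(r2.x).round(1))
print("toggle-window in fixture mm",(r.x-r2.x)@R*1e3)
```

```text
collar [ 0.56746199 -0.1847249 ] [ 0.87328129 -0.87205856  0.04160462] minus tcp [ 0.00394996 -0.00165542]
window [ 0.55980978 -0.17813286] [-4.8  3.7  7.2  0.   6.5 -0.1 -8.7 -4.2]
toggle-window in fixture mm [ 9.280307   -3.98588206]
```

The offset found lies along the scene camera's viewing ray, so it looks like a height ambiguity. I'll compare with the earlier lift image to see whether the toggle's height in the grip differs from my assumption.

Run:
```python
from h import *
th=np.linspace(0,2*np.pi,90)
def box(t,off,o):
    px=lambda P:(proj("scene",P)-o+.5)*6-.5
    A=np.r_[tuple(px(np.c_[t[0]+.026*np.cos(th),t[1]+.026*np.sin(th),np.full(90,t[2]-off+h)]) for h in(.0265,.0315))]
    return A.min(0).round(),A.max(0).round()
s=bot.state();print(s["eef_pos"],s["time_s"],s["ft_force"])
for off in(.0398,.036,.032):
    print(off,"l1",box(np.array([.5617,.1343,.1868]),off,[240,160]),"f1",box(s["eef_pos"],off,[335,150]))
print("f1 collar edges obs 267..405, bottom 258; l1 185..345, bottom 448")
```

```text
[ 0.56351203 -0.18306948  0.10799926] 6.6 [ 0.00286435 -0.64357947 -0.84414584]
0.0398 l1 (array([184., 324.]), array([347., 444.])) f1 (array([272., 171.]), array([409., 265.]))
0.036 l1 (array([183., 315.]), array([347., 435.])) f1 (array([273., 163.]), array([410., 257.]))
0.032 l1 (array([182., 305.]), array([346., 426.])) f1 (array([274., 155.]), array([411., 249.]))
f1 collar edges obs 267..405, bottom 258; l1 185..345, bottom 448
```

The toggle height in the grip checks out: the lift image matches to 4 crop px, and the measured pose itself scatters by about 1 mm. The cameras suggest the toggle is a few mm too far in fixture +x. I'll shift it back, lower it close to the plate and look at the bar against the window.

Emit:
{"method": "carry_out", "body": {
  "commands": [
    {"dx": -0.3, "dy": 0.15, "dz": -0.7, "twist": 0, "claw": 0},
    {"dx": 0, "dy": 0, "dz": -0.6, "twist": 0, "claw": 0},
    {"dx": 0, "dy": 0, "dz": 0, "twist": 0, "claw": 0},
    {"dx": 0, "dy": 0, "dz": 0, "twist": 0, "claw": 0},
    {"dx": 0, "dy": 0, "dz": 0, "twist": 0, "claw": 0}
  ]
}}

```text
time_s: 7.1
eef_pos: [0.5597, -0.1814, 0.0935]
ee_rot: [3.141, 0.0, 1.265]
ft_force: [0.3, -0.4, -0.6]
width: 0.152
gripper_force: 59.1
```

Run:
```python
from h import *
ps=[];c=0
for _ in range(8):
    c=c+bot.get_image("scene").astype(np.float32)/8; s=bot.state();ps.append(np.r_[s["eef_pos"],s["ft_force"]])
print(np.mean(ps,0).round(4),np.std(ps,0).round(4),s["time_s"]);np.save("pics/f2.npy",c)
t=np.mean(ps,0)[:3]
a=cv2.resize(c[175:225,360:426],None,fx=12,fy=12,interpolation=cv2.INTER_CUBIC)
ad=np.radians(-17.5);R=np.array([[np.cos(ad),-np.sin(ad)],[np.sin(ad),np.cos(ad)]])
px=lambda P:(proj("scene",P)-[360,175]+.5)*12-.5
th=np.linspace(0,2*np.pi,60)
D=lambda P,col:cv2.polylines(a,[np.int32(px(P))],True,col,1)
D(np.c_[t[0]+.026*np.cos(th),t[1]+.026*np.sin(th),np.full(60,t[2]-.0398+.0265)],(255,255,0))
for z in(0,.008): D(np.c_[np.array([[-4,-15],[4,-15],[4,15],[-4,15]])/1e3@R.T+t[:2],np.full(4,t[2]-.0398+z)],(255,0,0))
D(np.c_[np.array([[-13,-21],[13,-21],[13,21],[-13,21]])/1e3@R.T+[.562,-.181],np.full(4,.048)],(0,255,0))
cv2.imwrite("pics/f2.png",np.clip(a,0,255)[:,:,::-1].astype(np.uint8))
```

```text
[ 0.5597 -0.1814  0.0936  0.1664  0.2495 -0.6559] [1.000e-04 0.000e+00 1.000e-04 4.496e-01 2.086e-01 3.525e-01] 7.5
```

View pics/f2.png

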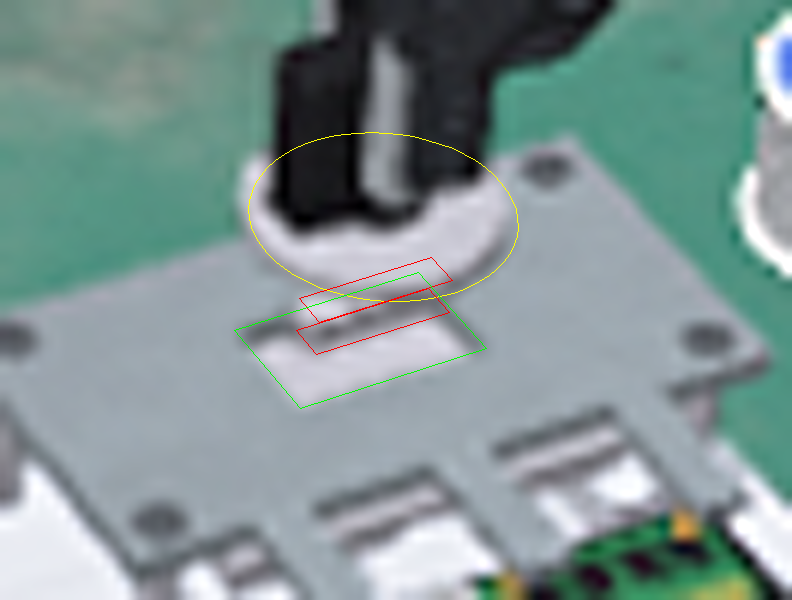

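The green overlay fits the window, and the drawn toggle fits within about 1 px. The toggle's bar is inside the window, within ±2 mm of its centre in x, so it's safe to descend through the window and feel.

Emit:
{"method": "carry_out", "body": {
  "commands": [
    {"dx": 0.03, "dy": 0.1, "dz": -0.5, "twist": 0, "claw": 0},
    {"dx": 0, "dy": 0, "dz": -0.5, "twist": 0, "claw": 0},
    {"dx": 0, "dy": 0, "dz": -0.5, "twist": 0, "claw": 0},
    {"dx": 0, "dy": 0, "dz": -0.4, "twist": 0, "claw": 0},
    {"dx": 0, "dy": 0, "dz": 0, "twist": 0, "claw": 0},
    {"dx": 0, "dy": 0, "dz": 0, "twist": 0, "claw": 0}
  ]
}}

```text
time_s: 8.1
eef_pos: [0.5598, -0.1803, 0.0742]
ee_rot: [-3.141, -0.0, 1.265]
ft_force: [0.7, -0.2, -1.0]
width: 0.154
gripper_force: 59.1
```

Emit:
{"method": "carry_out", "body": {
  "commands": [
    {"dx": 0, "dy": 0, "dz": -0.2, "twist": 0, "claw": 0},
    {"dx": 0, "dy": 0, "dz": -0.1, "twist": 0, "claw": 0},
    {"dx": 0, "dy": 0, "dz": 0, "twist": 0, "claw": 0}
  ]
}}

```text
time_s: 8.4
eef_pos: [0.5598, -0.1803, 0.0714]
ee_rot: [-3.142, 0.0, 1.265]
ft_force: [-0.3, 1.1, -1.7]
width: 0.154
gripper_force: 59.1
```

Emit:
{"method": "carry_out", "body": {
  "commands": [
    {"dx": 0, "dy": 0, "dz": -0.1, "twist": 0, "claw": 0},
    {"dx": 0, "dy": 0, "dz": -0.1, "twist": 0, "claw": 0},
    {"dx": 0, "dy": 0, "dz": 0, "twist": 0, "claw": 0}
  ]
}}

```text
time_s: 8.7
eef_pos: [0.5598, -0.1803, 0.0693]
ee_rot: [-3.141, -0.0, 1.265]
ft_force: [0.0, 0.2, -1.5]
width: 0.157
gripper_force: 59.1
```

Emit:
{"method": "carry_out", "body": {
  "commands": [
    {"dx": 0, "dy": 0, "dz": -0.05, "twist": 0, "claw": 0},
    {"dx": 0, "dy": 0, "dz": -0.05, "twist": 0, "claw": 0},
    {"dx": 0, "dy": 0, "dz": 0, "twist": 0, "claw": 0}
  ]
}}

```text
time_s: 9.0
eef_pos: [0.5599, -0.1803, 0.0684]
ee_rot: [-3.142, -0.0, 1.265]
ft_force: [-0.4, -0.0, -0.7]
width: 0.152
gripper_force: 59.1
```

Emit:
{"method": "carry_out", "body": {
  "commands": [
    {"dx": 0, "dy": 0, "dz": -0.1, "twist": 0, "claw": 0},
    {"dx": 0, "dy": 0, "dz": -0.05, "twist": 0, "claw": 0},
    {"dx": 0, "dy": 0, "dz": 0, "twist": 0, "claw": 0}
  ]
}}

```text
time_s: 9.3
eef_pos: [0.5598, -0.1803, 0.0668]
ee_rot: [-3.141, -0.0, 1.265]
ft_force: [0.2, 0.1, -0.2]
width: 0.157
gripper_force: 59.1
```

Emit:
{"method": "carry_out", "body": {
  "commands": [
    {"dx": 0, "dy": 0, "dz": -0.1, "twist": 0, "claw": 0},
    {"dx": 0, "dy": 0, "dz": -0.05, "twist": 0, "claw": 0},
    {"dx": 0, "dy": 0, "dz": 0, "twist": 0, "claw": 0}
  ]
}}

```text
time_s: 9.6
eef_pos: [0.5598, -0.1803, 0.0653]
ee_rot: [-3.141, -0.0, 1.265]
ft_force: [-0.5, 0.4, -1.1]
width: 0.153
gripper_force: 59.1
```

The origin is 4.5 mm below lock level with no contact, so the bar seems to be in the slot. I'll continue to the collar's contact, expected at TCP 0.0613.

Emit:
{"method": "carry_out", "body": {
  "commands": [
    {"dx": 0, "dy": 0, "dz": -0.1, "twist": 0, "claw": 0},
    {"dx": 0, "dy": 0, "dz": -0.1, "twist": 0, "claw": 0},
    {"dx": 0, "dy": 0, "dz": -0.1, "twist": 0, "claw": 0},
    {"dx": 0, "dy": 0, "dz": 0, "twist": 0, "claw": 0}
  ]
}}

```text
time_s: 10.0
eef_pos: [0.5597, -0.1802, 0.0622]
ee_rot: [-3.141, -0.0, 1.265]
ft_force: [-1.0, -0.0, -1.8]
width: 0.155
gripper_force: 59.1
```

Emit:
{"method": "carry_out", "body": {
  "commands": [
    {"dx": 0, "dy": 0, "dz": -0.1, "twist": 0, "claw": 0},
    {"dx": 0, "dy": 0, "dz": -0.1, "twist": 0, "claw": 0},
    {"dx": 0, "dy": 0, "dz": 0, "twist": 0, "claw": 0}
  ]
}}

```text
time_s: 10.3
eef_pos: [0.56, -0.1804, 0.0609]
ee_rot: [-3.142, 0.0, 1.266]
ft_force: [-1.9, 1.0, 2.7]
width: 0.157
gripper_force: 59.7
```

Contact is at 0.061 with about 3.7 N. That is the collar on the sprung plate, so the bar is through the slot. Pressing on, to about 8.5 mm.

Emit:
{"method": "carry_out", "body": {
  "commands": [
    {"dx": 0, "dy": 0, "dz": -0.1, "twist": 0, "claw": 0},
    {"dx": 0, "dy": 0, "dz": -0.1, "twist": 0, "claw": 0},
    {"dx": 0, "dy": 0, "dz": -0.1, "twist": 0, "claw": 0},
    {"dx": 0, "dy": 0, "dz": 0, "twist": 0, "claw": 0}
  ]
}}

```text
time_s: 10.7
eef_pos: [0.56, -0.1804, 0.0581]
ee_rot: [3.141, 0.0, 1.265]
ft_force: [-3.1, 0.7, 5.6]
width: 0.153
gripper_force: 60.1
```

Emit:
{"method": "carry_out", "body": {
  "commands": [
    {"dx": 0, "dy": 0, "dz": -0.1, "twist": 0, "claw": 0},
    {"dx": 0, "dy": 0, "dz": -0.1, "twist": 0, "claw": 0},
    {"dx": 0, "dy": 0, "dz": 0, "twist": 0, "claw": 0}
  ]
}}

```text
time_s: 11.0
eef_pos: [0.5601, -0.1805, 0.0564]
ee_rot: [3.141, 0.0, 1.265]
ft_force: [-3.6, 0.9, 6.3]
width: 0.152
gripper_force: 60.3
```

Emit:
{"method": "carry_out", "body": {
  "commands": [
    {"dx": 0, "dy": 0, "dz": -0.1, "twist": 0, "claw": 0},
    {"dx": 0, "dy": 0, "dz": -0.1, "twist": 0, "claw": 0},
    {"dx": 0, "dy": 0, "dz": -0.1, "twist": 0, "claw": 0},
    {"dx": 0, "dy": 0, "dz": 0, "twist": 0, "claw": 0}
  ]
}}

```text
time_s: 11.4
eef_pos: [0.5605, -0.1806, 0.054]
ee_rot: [3.141, 0.0, 1.265]
ft_force: [-3.1, 1.0, 9.8]
width: 0.152
gripper_force: 60.6
```

Emit:
{"method": "carry_out", "body": {
  "commands": [
    {"dx": 0, "dy": 0, "dz": -0.1, "twist": 0, "claw": 0},
    {"dx": 0, "dy": 0, "dz": 0, "twist": 0, "claw": 0},
    {"dx": 0, "dy": 0, "dz": 0, "twist": 0, "claw": 0}
  ]
}}

```text
time_s: 11.7
eef_pos: [0.5605, -0.1807, 0.0533]
ee_rot: [3.141, 0.0, 1.265]
ft_force: [-3.1, 1.6, 9.6]
width: 0.153
gripper_force: 60.7
```

Emit:
{"method": "carry_out", "body": {
  "commands": [
    {"dx": 0, "dy": 0, "dz": -0.08, "twist": 0, "claw": 0},
    {"dx": 0, "dy": 0, "dz": 0, "twist": 0, "claw": 0},
    {"dx": 0, "dy": 0, "dz": 0, "twist": 4, "claw": 0},
    {"dx": 0, "dy": 0, "dz": 0, "twist": 4, "claw": 0},
    {"dx": 0, "dy": 0, "dz": 0, "twist": 4, "claw": 0},
    {"dx": 0, "dy": 0, "dz": 0, "twist": 0, "claw": 0}
  ]
}}

```text
time_s: 12.3
eef_pos: [0.5627, -0.181, 0.0536]
ee_rot: [3.135, 0.001, 1.475]
ft_force: [0.9, 1.2, 9.1]
width: 0.156
gripper_force: 60.7
```

```bash
python3 -c "
from cell import bot
s=bot.state();print(s['eef_pos'],s['ee_rot'],s['ft_force'],s['torque'],s['width'])"
```

```text
[ 0.56273518 -0.1809672   0.05355668] [3.13486950e+00 9.87728324e-04 1.47521590e+00] [0.94194911 1.22284505 9.11576689] [0.52102785 0.06666545 0.0311013 ] 0.15568284673642963
```

12° turned with almost no torque (0.03 N m), so the bar is free below the lock plate. I'll correct the load-induced x drift and keep turning.

Emit:
{"method": "carry_out", "body": {
  "commands": [
    {"dx": -0.2, "dy": 0.05, "dz": -0.05, "twist": 0, "claw": 0},
    {"dx": 0, "dy": 0, "dz": 0, "twist": 5, "claw": 0},
    {"dx": 0, "dy": 0, "dz": 0, "twist": 5, "claw": 0},
    {"dx": 0, "dy": 0, "dz": 0, "twist": 5, "claw": 0},
    {"dx": 0, "dy": 0, "dz": 0, "twist": 5, "claw": 0},
    {"dx": 0, "dy": 0, "dz": 0, "twist": 5, "claw": 0},
    {"dx": 0, "dy": 0, "dz": 0, "twist": 0, "claw": 0}
  ]
}}

```text
time_s: 13.0
eef_pos: [0.5615, -0.1805, 0.0535]
ee_rot: [3.134, 0.005, 1.912]
ft_force: [3.0, 1.6, 10.0]
width: 0.155
gripper_force: 60.7
```

```bash
python3 -c "
from cell import bot
s=bot.state();print(s['eef_pos'],s['ee_rot'],s['ft_force'],s['torque'],s['width'])"
```

```text
[ 0.56147197 -0.18053723  0.05347244] [3.13434204 0.00473939 1.91159136] [3.0177747  1.57391839 9.9752381 ] [ 0.50000384 -0.14887561 -0.03999233] 0.15517918427176913
```

Emit:
{"method": "carry_out", "body": {
  "commands": [
    {"dx": 0, "dy": 0, "dz": 0, "twist": 6, "claw": 0},
    {"dx": 0, "dy": 0, "dz": 0, "twist": 6, "claw": 0},
    {"dx": 0, "dy": 0, "dz": 0, "twist": 6, "claw": 0},
    {"dx": 0, "dy": 0, "dz": 0, "twist": 6, "claw": 0},
    {"dx": 0, "dy": 0, "dz": 0, "twist": 6, "claw": 0},
    {"dx": 0, "dy": 0, "dz": 0, "twist": 0, "claw": 0}
  ]
}}

```text
time_s: 13.6
eef_pos: [0.5613, -0.1802, 0.0534]
ee_rot: [3.137, 0.007, 2.435]
ft_force: [2.0, 2.8, 9.3]
width: 0.155
gripper_force: 60.7
```

Emit:
{"method": "carry_out", "body": {
  "commands": [
    {"dx": 0, "dy": 0, "dz": 0, "twist": 6, "claw": 0},
    {"dx": 0, "dy": 0, "dz": 0, "twist": 6, "claw": 0},
    {"dx": 0, "dy": 0, "dz": 0, "twist": 6, "claw": 0},
    {"dx": 0, "dy": 0, "dz": 0, "twist": 5, "claw": 0},
    {"dx": 0, "dy": 0, "dz": 0, "twist": 0, "claw": 0},
    {"dx": 0, "dy": 0, "dz": 0, "twist": 0, "claw": 0}
  ]
}}

```text
time_s: 14.2
eef_pos: [0.5616, -0.1801, 0.0534]
ee_rot: [3.14, 0.009, 2.835]
ft_force: [3.6, 3.0, 9.1]
width: 0.153
gripper_force: 60.7
```

```bash
python3 -c "
from cell import bot
s=bot.state();print(s['eef_pos'],s['ee_rot'],s['ft_force'],s['torque'],s['width'])"
```

```text
[ 0.56155985 -0.18011192  0.05342931] [3.14022341 0.00861326 2.83501425] [3.57290982 3.04011244 9.05673561] [ 0.677304   -0.31072274 -0.06127975] 0.15338559338554544
```

Quarter turn done at yaw 2.835. Now I'll let it rise and feel for the groove, expected at TCP ≈0.0563.

Emit:
{"method": "carry_out", "body": {
  "commands": [
    {"dx": 0, "dy": 0, "dz": 0.1, "twist": 0, "claw": 0},
    {"dx": 0, "dy": 0, "dz": 0.08, "twist": 0, "claw": 0},
    {"dx": 0, "dy": 0, "dz": 0, "twist": 0, "claw": 0}
  ]
}}

```text
time_s: 14.5
eef_pos: [0.5615, -0.1802, 0.0549]
ee_rot: [3.14, 0.009, 2.835]
ft_force: [3.4, 2.4, 8.4]
width: 0.153
gripper_force: 60.5
```

Emit:
{"method": "carry_out", "body": {
  "commands": [
    {"dx": 0, "dy": 0, "dz": 0.08, "twist": 0, "claw": 0},
    {"dx": 0, "dy": 0, "dz": 0, "twist": 0, "claw": 0},
    {"dx": 0, "dy": 0, "dz": 0, "twist": 0, "claw": 0}
  ]
}}

```text
time_s: 14.8
eef_pos: [0.5615, -0.1802, 0.0555]
ee_rot: [3.14, 0.009, 2.835]
ft_force: [3.2, 2.6, 8.3]
width: 0.158
gripper_force: 60.4
```

Emit:
{"method": "carry_out", "body": {
  "commands": [
    {"dx": 0, "dy": 0, "dz": 0.08, "twist": 0, "claw": 0},
    {"dx": 0, "dy": 0, "dz": 0, "twist": 0, "claw": 0},
    {"dx": 0, "dy": 0, "dz": 0, "twist": 0, "claw": 0}
  ]
}}

```text
time_s: 15.1
eef_pos: [0.5614, -0.1803, 0.0562]
ee_rot: [3.14, 0.009, 2.835]
ft_force: [2.8, 3.1, 6.4]
width: 0.153
gripper_force: 60.4
```

Emit:
{"method": "carry_out", "body": {
  "commands": [
    {"dx": 0, "dy": 0, "dz": 0.08, "twist": 0, "claw": 0},
    {"dx": 0, "dy": 0, "dz": 0, "twist": 0, "claw": 0},
    {"dx": 0, "dy": 0, "dz": 0, "twist": 0, "claw": 0}
  ]
}}

```text
time_s: 15.4
eef_pos: [0.5614, -0.1803, 0.0565]
ee_rot: [3.14, 0.009, 2.835]
ft_force: [4.8, 2.0, 3.0]
width: 0.151
gripper_force: 59.8
```

Stiff stop at 0.0565 with the spring force dropping: the bar is seated in the groove. I'll relieve the residual load, then release slowly.

Emit:
{"method": "carry_out", "body": {
  "commands": [
    {"dx": 0.1, "dy": 0.05, "dz": 0.08, "twist": 0, "claw": 0},
    {"dx": 0, "dy": 0, "dz": 0, "twist": 0, "claw": 0},
    {"dx": 0, "dy": 0, "dz": 0, "twist": 0, "claw": 0}
  ]
}}

```text
time_s: 15.7
eef_pos: [0.5614, -0.1801, 0.0565]
ee_rot: [-3.141, 0.007, 2.835]
ft_force: [5.2, 0.4, 3.3]
width: 0.153
gripper_force: 59.6
```

Emit:
{"method": "carry_out", "body": {
  "commands": [
    {"dx": 0, "dy": 0, "dz": 0, "twist": 0, "claw": 2},
    {"dx": 0, "dy": 0, "dz": 0, "twist": 0, "claw": 3},
    {"dx": 0, "dy": 0, "dz": 0, "twist": 0, "claw": 4},
    {"dx": 0, "dy": 0, "dz": 0, "twist": 0, "claw": 4.5},
    {"dx": 0, "dy": 0, "dz": 0, "twist": 0, "claw": 4.5},
    {"dx": 0, "dy": 0, "dz": 0, "twist": 0, "claw": 4.5}
  ]
}}

```text
time_s: 16.3
eef_pos: [0.5587, -0.1793, 0.055]
ee_rot: [-3.142, -0.0, 2.836]
ft_force: [-0.9, -1.0, 0.2]
width: 0.526
gripper_force: 0.0
```

Emit:
{"method": "carry_out", "body": {
  "commands": [
    {"dx": 0.1, "dy": 0, "dz": 1, "twist": 0, "claw": 4.5},
    {"dx": 0, "dy": 0, "dz": 2, "twist": 0, "claw": 4.5},
    {"dx": 0, "dy": 0, "dz": 4, "twist": 0, "claw": 4.5},
    {"dx": 0, "dy": 0, "dz": 4, "twist": 0, "claw": 4.5},
    {"dx": 0, "dy": 0, "dz": 4, "twist": 0, "claw": 4.5},
    {"dx": -1, "dy": -4, "dz": 0, "twist": 0, "claw": 4.5},
    {"dx": -1, "dy": -4, "dz": 0, "twist": 0, "claw": 4.5},
    {"dx": -1, "dy": -4, "dz": 0, "twist": 0, "claw": 4.5},
    {"dx": -1, "dy": -4, "dz": 0, "twist": 0, "claw": 4.5},
    {"dx": -1, "dy": -4, "dz": 0, "twist": 0, "claw": 4.5}
  ]
}}

```text
time_s: 17.3
eef_pos: [0.5094, -0.3809, 0.2063]
ee_rot: [-3.141, 0.001, 2.836]
ft_force: [0.1, 0.0, 0.8]
width: 0.525
gripper_force: 0.0
```

Emit:
{"method": "carry_out", "body": {
  "commands": [
    {"dx": -1, "dy": -4, "dz": 0, "twist": 0, "claw": 4.5},
    {"dx": -1, "dy": -4, "dz": 0, "twist": 0, "claw": 4.5},
    {"dx": -1, "dy": -4, "dz": 0, "twist": 0, "claw": 4.5},
    {"dx": 0, "dy": 0, "dz": 0, "twist": 0, "claw": 4.5},
    {"dx": 0, "dy": 0, "dz": 0, "twist": 0, "claw": 4.5}
  ]
}}

```text
time_s: 17.8
eef_pos: [0.4794, -0.5001, 0.2055]
ee_rot: [3.141, 0.0, 2.834]
ft_force: [0.4, 0.9, 0.3]
width: 0.524
gripper_force: 0.0
```

Run:
```python
from h import *
t=bot.get_image("top");c=bot.get_image("scene")
r=lambda i,x,y,w,h,f:cv2.resize(i[y:y+h,x:x+w],None,fx=f,fy=f,interpolation=cv2.INTER_CUBIC)
a=np.hstack([r(t,340,205,100,100,4),r(c,345,160,100,100,4)])
cv2.imwrite("pics/end.png",a[:,:,::-1]);print(bot.state()["eef_pos"],bot.state()["time_s"])
```

```text
[ 0.48020473 -0.49844796  0.20543974] 17.9
```

View pics/end.png

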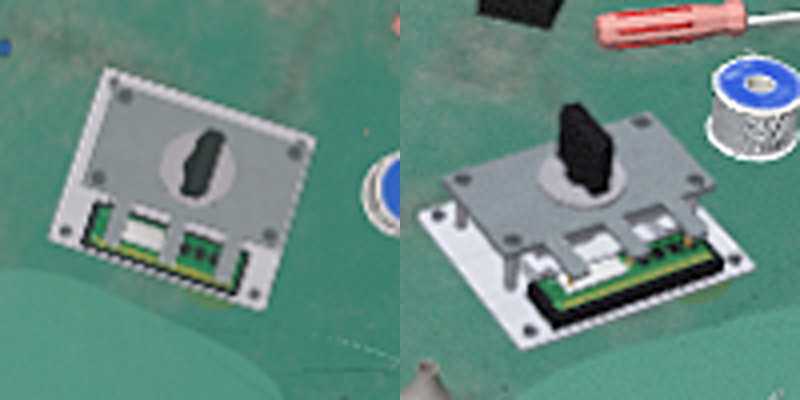

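The toggle stands upright with its wing at right angles to the slot: top crop (205,165), scene crop (585,150). The collar lies flat on the plate, the plate is lowered onto the board, and the arm is clear. Handing in.

```bash
python3 -c "
from cell import bot
print(bot.sign_off())"
```

```text
the job is handed in; nothing more can be done
None
```

The T-toggle is locked in the fixture and holding the pressure plate down on the board. The arm is clear, the four loose things were never approached, and the job was handed in at about 18 s; the highest force I read was about 11 N.

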